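Find the loose-capped bottles before driving off

ROBOT

A 6-joint arm with a two-finger parallel gripper is mounted at the origin on the work surface. World frame = base frame: x ahead of the robot, y to its left, z up, the work surface at z = 0. Lengths are in mm, angles in rad, forces in N, time in s.
With the tool pointing down it reaches from about 300 to 775 mm from the base axis. Payload 14.6 kg.
Tool frame: the origin (TCP) lies on the centre line of the jaws, within the pads' length; the fingertips stand 11 mm ahead of it and the grasp point (between the pads) lies 8 mm behind it; x points along the fingers, y is the direction in which the jaws open and shut, and the axes are right-handed (so a half turn about x gives the same grasp; the last joint's range is limited). The gripper opens to 94 mm and grips with 3 to 60 N. Pads are 16 mm wide; open, the fingers measure 119 mm over their backs; the gripper's body (75 mm by 177 mm) begins 78 mm behind the grasp point.
Start: joints at [1.262, 0.3, 1.521, -0, 1.321, -0.067], TCP at [131.696, 533.99, 216.446] pointing down, gripper open.
Joint ranges: [-3.03, 3.03], [-0.79, 2.21], [0.23, 2.52], [-1.04, 4.18], [0, 3.07], [-2.55, 2.55]. Speed limits (rad/s): [2.22, 2.22, 2.57, 3.14, 3.14, 3.14].

INTERFACE

Orientations are given as [roll, pitch, yaw] about the fixed x, y, z axes, in that order (R = Rz(yaw) Ry(pitch) Rx(roll)).
In Python, from cell import manip gives the robot as it stands.
- The arm moves only by the shell command python3 -m handwheel 'ROWS' [OPENING] [FORCE]. ROWS is JSON, a list of rows, each a list of 2 entries, a list of its own where there are three numbers: the shift along the tool's x, y, z in mm, then the turn about the tool's x in rad. In form: [[[x, y, z], spin], ...]. A call has exactly 10 rows; each row shifts and turns the commanded pose from where the row before left it, along the tool's axes as they then stand; what a row does not reach is not made up. A row lasts 1/8 s, in which the tool goes at most 62.5 mm and 10.7 degrees, less where a joint would pass 70% of its speed; a pose out of reach is approached as far as the arm can. A call with a gripper value outside its range is refused whole. OPENING is the closure in counts, from 0 (fully open) to 255 (shut), set as the call begins (- or left out, the last holds). The fingers move at their own pace and stop on an object; FORCE is the grip in N (left out, the last holds). Time passes only in rows, so rows that do not move let the fingers close, or fill a call up. It gives the time, the measured TCP pose, the force and the opening at its end, in the units of the state.
- manip.read_state(): the state, without advancing time (a new reading comes with each control period).
- manip.camera(name): name is "side" or "top" or "wrist"; returns a dict with "pixels" (384x512x3 uint8, red, green, blue), "z_map" (384x512 float32, mm along the optical axis (not along the pixel's ray), 0 where there is no reading), "mtx" (3x3 intrinsics, pixels), "xyz" and "orientation" of the camera in the world. Camera axes: x right, y up, looking along -z (the intrinsics and any distortion apply to the point x, -y, -z); pixel columns grow to the right and rows downward; lengths in mm; the calibration is good to about 2 mm. A picture is of the moment at which its call begins.
- manip.sign_off(): hands the job in, once; it reports no verdict.
Trained networks look in the newest picture that a camera, given by its name, has taken for a name from the list of things; names that differ only in an ending like _2 or _b are one class to them, and where a whole thing is asked for, a point or a joint stands for the part that bears it (a point fixed in the world has none). Each returns a list of dicts, best first, with "confidence" (0 to 1); they miss things now and then, are a little off and sometimes report something else, mostly with a low value. They report only what shows in the picture. A call takes as long as a camera call.
- manip.cut_out(target, camera): "region" (384x512 bool, what is visible of it) and "centre" ([column, row] in pixels, amid what is visible of it).
The state is a dict: "clock": time; "joints": joint angles; "qd": joint speeds; "effort": joint torques, N m; "eef_pos": TCP position; "eef_rot": TCP orientation; "wrist_force": force on the tool from outside, world axes, zero at the start; "moment": the same for the moment, N m; "finger_gap": finger opening in mm.
Only numpy, scipy, OpenCV 4.12 (cv2) and the standard library are available. Lean on these libraries where they do the work, as an engineer would, in place of code of your own. Each camera call takes 0.05 s, during which the arm holds its last target. There are 200 camera calls.

TASK

Two of the four square sealer bottles in the leaning rack have caps that have worked loose: test-twist the caps to find which. Screw each loose cap clockwise until it is fully home and stand that bottle upright in the black tray, set down gently; leave the bottles whose caps are tight fully seated in their own pockets. Don't shift the other things lying about, including the blue levelling base in the tray.

Things in the scene. Friction and masses are not known exactly. Their poses are not given: they have to be found in the camera images.
- rack: fixed steel rack, base plate 100 x 360 mm; origin: on the table under the pockets. Four square pockets (49 mm inside, 3 mm walls, 45 mm deep) in a row along its y at -120, -40, 40, 120 mm lean 0.55 rad towards its -x (to the robot). Bottles come out along their own axis and can turn about 0.07 rad in the pocket before the walls hold them.
- straightedge (a point): centre of the fixed aluminium straightedge clipped to the rack's uprights over the rear of the pockets: 620 mm long along rack y, 18 mm thick (x), 40 mm high (z), at rack x = 30 mm, its top 190 mm above the table.
- bottle_k: one of four square grey bottles that look alike: body 46 x 46 x 72 mm (z), neck 26 mm wide and 6 mm high, then a round ribbed black screw cap, 38 mm diameter, from 78 to 108 mm above the base; about 0.2 kg. Origin: centre of the base; z: along the bottle to the cap; x, y square to its flat sides. Starts 45 mm deep in a leaning rack pocket; which one changes.
- bottle_m: like bottle_k: same shape, size and frame, in another pocket.
- bottle_p: like bottle_k: same shape, size and frame, in another pocket.
- bottle_t: like bottle_k: same shape, size and frame, in another pocket.
- cap_k (a joint): angle of bottle_k's cap on the bottle, rad; falls as it is turned clockwise seen from above (tightening). All start at 0.5 to 0.9, which does not tell loose from tight. A loose cap turns easily (under 0.1 N m) and stops dead at 0, fully home. A tight one keeps its reading whatever it is, against 2 N m: fingers slip round it. White pointer rib on top.
- cap_m (a joint): turn of bottle_m's cap, as for cap_k.
- cap_p (a joint): turn of bottle_p's cap, as for cap_k.
- cap_t (a joint): turn of bottle_t's cap, as for cap_k.
- tray: fixed low black plastic tray, 130 (x) x 260 (y) x 28 mm high, walls and floor 4 mm; origin: centre of its underside. It stands on the robot's left or right, nearer than the rack. The blue levelling base lies in it and takes up part of its floor.
- level_base: loose blue plastic levelling clip base lying in the tray: foot 40 x 40 mm, upright tab in the middle, 29 mm high; origin: centre of its underside. Leave it there.
- hammer: loose steel tile hammer lying flat with a wooden handle, about 275 mm long along its x, head 90 mm across at x = +112 mm, 31 mm high; origin on the table below the handle. Lies on the side opposite the tray.
- grout_tool: loose round white plastic grout finishing tool, 68 mm diameter, 55 mm high, in front of the rack; origin: centre of its underside.
- green_tile: loose cracked green glazed tile 150 (x) x 75 x 8 mm lying flat at the left; origin: centre of its underside.
- notched_trowel: loose steel trowel lying flat at the right, plate 130 x 240 (y) mm, handle on top up to 59 mm high; origin: centre of its underside.
- spacer_tub: loose white tub, 100 mm diameter at the rim, 85 mm high, far left; origin: centre of its underside.

How it is judged (in metres and radians):
At the end, for the whole second after the job is handed in: Both loose-capped bottles stand upright (within 0.12 rad) and at rest on the tray floor inside its walls, caps screwed home (joint below 0.12); the two tight-capped ones are at rest in the pockets where they started (within 15 mm, leaning 0.40 to 0.70 rad) (((x of bottle_k in the frame of tray between -0.052 and 0.052 m and y of bottle_k in the frame of tray between -0.117 and 0.117 m and height (world z) of bottle_k between 0 and 0.012 m and angle between bottle_k's own z axis and vertical below 0.12 rad and value of joint cap_k below 0.12 rad and linear speed of bottle_k below 0.02 m/s) or (distance of bottle_k from where it was at the start of the episode below 0.015 m and angle between bottle_k's own z axis and vertical between 0.4 and 0.7 rad and linear speed of bottle_k below 0.02 m/s and value of joint cap_k above 0.3 rad)) and ((x of bottle_m in the frame of tray between -0.052 and 0.052 m and y of bottle_m in the frame of tray between -0.117 and 0.117 m and height (world z) of bottle_m between 0 and 0.012 m and angle between bottle_m's own z axis and vertical below 0.12 rad and value of joint cap_m below 0.12 rad and linear speed of bottle_m below 0.02 m/s) or (distance of bottle_m from where it was at the start of the episode below 0.015 m and angle between bottle_m's own z axis and vertical between 0.4 and 0.7 rad and linear speed of bottle_m below 0.02 m/s and value of joint cap_m above 0.3 rad)) and ((x of bottle_p in the frame of tray between -0.052 and 0.052 m and y of bottle_p in the frame of tray between -0.117 and 0.117 m and height (world z) of bottle_p between 0 and 0.012 m and angle between bottle_p's own z axis and vertical below 0.12 rad and value of joint cap_p below 0.12 rad and linear speed of bottle_p below 0.02 m/s) or (distance of bottle_p from where it was at the start of the episode below 0.015 m and angle between bottle_p's own z axis and vertical between 0.4 and 0.7 rad and linear speed of bottle_p below 0.02 m/s and value of joint cap_p above 0.3 rad)) and ((x of bottle_t in the frame of tray between -0.052 and 0.052 m and y of bottle_t in the frame of tray between -0.117 and 0.117 m and height (world z) of bottle_t between 0 and 0.012 m and angle between bottle_t's own z axis and vertical below 0.12 rad and value of joint cap_t below 0.12 rad and linear speed of bottle_t below 0.02 m/s) or (distance of bottle_t from where it was at the start of the episode below 0.015 m and angle between bottle_t's own z axis and vertical between 0.4 and 0.7 rad and linear speed of bottle_t below 0.02 m/s and value of joint cap_t above 0.3 rad)) and (value of joint each of cap_k, cap_m below 0.12 rad or value of joint each of cap_k, cap_p below 0.12 rad or value of joint each of cap_k, cap_t below 0.12 rad or value of joint each of cap_m, cap_p below 0.12 rad or value of joint each of cap_m, cap_t below 0.12 rad or value of joint each of cap_p, cap_t below 0.12 rad)); the robot touches nothing.
It fails at once if a bystander (hammer, grout tool, tile, levelling base, trowel or spacer tub) is shifted by more than 30 mm (distance of any of hammer, grout_tool, green_tile, level_base, notched_trowel, spacer_tub from where it was at the start of the episode above 0.03 m).
It fails at once if a bottle is dropped or slammed into the tray (over 60 N) (contact force between any of bottle_k, bottle_m, bottle_p, bottle_t and tray above 60 N).
It also fails if it takes over 72 s, if anything falls off the work surface, if the arm or the gripper's body presses on something with over 40 N, if the wrist force passes 120 N, or if a joint passes its speed limit or range.

## Working session

There is one attempt and no reset: what is moved stays moved. The work goes in short steps, Python scripts to look and compute and a shell command to move; the robot and the scene stay as the last step left them, time stands still between calls to the robot, and variables do not carry over. Pictures are saved under pics/ and viewed, about 8 in all and at most 12, crops included, and the job is handed in when it is done.

```bash
mkdir -p pics; ls; cat > h.py <<'E'
from cell import manip
import numpy as np, cv2
from scipy.spatial.transform import Rotation as R
def shot(n):
    c=manip.camera(n); return c
def rot(o):
    o=np.array(o,float)
    return R.from_euler('xyz',o).as_matrix() if o.shape==(3,) else (o if o.shape==(3,3) else None)
def cloud(c):
    z=c["z_map"].astype(float);K=np.array(c["mtx"]);v,u=np.mgrid[:384,:512]
    p=np.stack([(u-K[0,2])/K[0,0]*z,-(v-K[1,2])/K[1,1]*z,-z],-1)
    return p@rot(c["orientation"]).T+np.array(c["xyz"])
def save(c,f): cv2.imwrite("pics/"+f,c["pixels"][:,:,::-1])
E
python3 - <<'E'
from h import *
s=manip.read_state();print(s)
im=[]
for n in("side","top"):
    c=shot(n);print(n,c["mtx"],c["xyz"],c["orientation"],[k for k in c]);im.append(c["pixels"]);P=cloud(c)
    for t in["rack","bottle_k","cap_k","tray","level_base","hammer","grout_tool","green_tile","notched_trowel","spacer_tub"]:
        for d in manip.cut_out(t,n):
            if d["confidence"]<.3: continue
            q=P[d["region"]&(c["z_map"]>0)]
            print(t,round(d["confidence"],2),np.round(d["centre"]),d["region"].sum(),np.round(np.median(q,0)) if len(q) else 0,np.round(np.percentile(q,2,axis=0)),np.round(np.percentile(q,98,axis=0)))
    save(c,n+"0.png")
E
```

```text
pics
{'clock': 0.0, 'joints': array([ 1.26238564e+00,  3.00469973e-01,  1.52159125e+00, -4.68486730e-06,
        1.32074728e+00, -6.65795787e-02]), 'qd': array([ 2.20693060e-04,  3.33312762e-04,  2.00582484e-03, -7.48541835e-05,
        1.25679190e-03,  1.48523600e-03]), 'effort': array([ 2.04812983e-03, -5.31811059e+01, -3.52730048e+01,  7.09532993e-02,
        2.44644616e-02, -1.25809993e-04]), 'eef_pos': array([131.6263544 , 533.74239816, 215.88265444]), 'eef_rot': array([-1.63364376,  1.56958047, -1.87547371]), 'wrist_force': array([ 0.14904695, -0.73313296, -0.22116744]), 'moment': array([ 0.03274618, -0.02433565,  0.02072632]), 'finger_gap': 93.60794721221511}
side [[489.32652659   0.         250.13487521]
 [  0.         489.32652659 195.98919336]
 [  0.           0.           1.        ]] [-229.46025437 1333.83514156 1001.21176503] [ 1.05374854 -0.01513649 -2.59642421] ['pixels', 'z_map', 'mtx', 'xyz', 'orientation']
rack 0.82 [205. 215.] 2681 [679. 108. 153.] [ 611. -258.    4.] [717. 319. 198.]
bottle_k 0.65 [242. 193.] 152 [612. -16. 108.] [592. -45.  75.] [639.  -1. 133.]

[... 2453 characters left out ...]
09.  39.]
hammer 0.84 [330. 231.] 720 [ 428. -208.   29.] [ 324. -258.   16.] [ 601. -166.   38.]
grout_tool 0.72 [267. 205.] 235 [518.   5.  15.] [491. -24.   6.] [547.  32.  59.]
green_tile 0.61 [157. 186.] 887 [588. 409.   8.] [536. 339.  -1.] [641. 481.  17.]
green_tile 0.39 [251. 173.] 231 [625.  56. 112.] [594.  32.  80.] [659.  77. 134.]
notched_trowel 0.91 [396. 189.] 2348 [ 563. -464.    4.] [ 453. -549.   -5.] [ 681. -386.   61.]
notched_trowel 0.59 [279. 168.] 221 [628. -23. 113.] [597. -44.  80.] [661.  -3. 135.]
notched_trowel 0.48 [228. 177.] 112 [608. 134. 124.] [590. 117. 113.] [627. 150. 135.]
spacer_tub 0.86 [132. 223.] 687 [463. 485.  59.] [420. 429.  -1.] [507. 521.  89.]
```

```bash
python3 - <<'E'
import cv2
a=cv2.imread("pics/top0.png");cv2.imwrite("pics/a.png",cv2.resize(a[100:300,100:450],None,fx=2.25,fy=2.25,interpolation=2))
E
python3 - <<'E'
from h import *
c=shot("top");P=cloud(c)
# straightedge top: z 180-200
m=(P[...,2]>182)&(P[...,2]<200)&(P[...,0]>600)&(P[...,0]<760)
q=P[m];print(len(q),q.mean(0));f=np.polyfit(q[:,1],q[:,0],1);print("edge x=f(y)",f,q[:,1].min(),q[:,1].max(), q[:,0].min(),q[:,0].max())
# tray walls
m=(P[...,2]>20)&(P[...,2]<36)&(P[...,0]>340)&(P[...,0]<505)&(P[...,1]>60)&(P[...,1]<350)
print(cv2.minAreaRect(P[m][:,:2].astype(np.float32)))
E
```

```text
1202 [696.67422358  19.34293201 190.74127264]
edge x=f(y) [-3.67320480e-02  6.97384729e+02] -292.1135881067679 326.8221276243547 673.8033958591288 729.9764824145088
((425.1749572753906, 207.04579162597656), (260.37738037109375, 129.55584716796875), 88.21200561523438)
```

View pics/a.png

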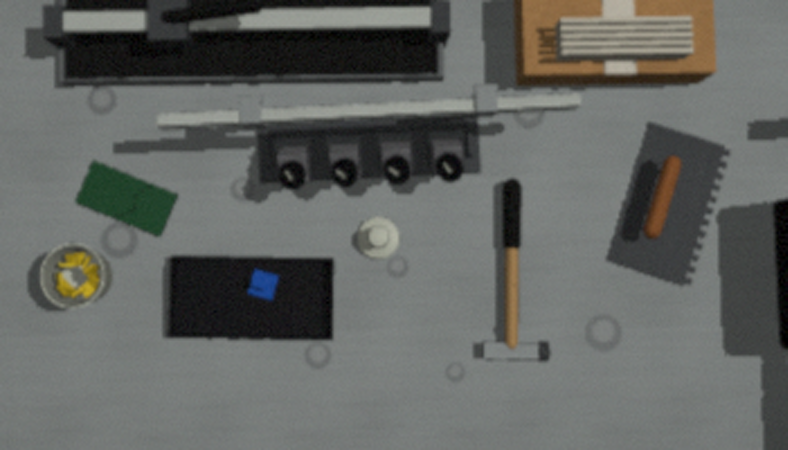

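```bash
cat >> h.py <<'E'
def go(target,yaw=None):
    """shift in tool axes (mm) to bring TCP to world target, before any spin; spin needed for tool y at world angle yaw (mod pi)"""
    s=manip.read_state();M=rot(s["eef_rot"]);d=M.T@(np.array(target)-s["eef_pos"])
    a=np.arctan2(M[1,1],M[0,1]);o=""
    if yaw is not None:
        sp=-(yaw-a); sp=(sp+np.pi/2)%np.pi-np.pi/2; o=round(sp,3)
    print("t",round(s["clock"],2),"tcp",np.round(s["eef_pos"],1),"yang",round(a,3),"q6",round(s["joints"][5],2),"shift",np.round(d,1),"spin",o)
E
python3 - <<'E'
from h import *
s=manip.read_state();M=rot(s["eef_rot"]);print(np.round(M,3))
c=shot("wrist");print("cam in tool",M.T@(np.array(c["xyz"])-s["eef_pos"]),np.round(M.T@rot(c["orientation"]),3),c["mtx"])
go([530,16,330],np.pi/2+.037)
# caps: fit base pts from top cam
t=shot("top");P=cloud(t);yw=.037
ex=np.array([np.cos(yw),np.sin(yw),0]);ey=np.array([-np.sin(yw),np.cos(yw),0])
a=-np.sin(.55)*ex+np.cos(.55)*np.array([0,0,1])
O=np.array([696.7,17.4,0])-30*ex
print("O",O)
for k in(-120,-40,40,120):
    B=O+k*ey;r=P-B
    ax=r@a; lat=r@ey
    m=(abs(lat)<25)&(r[...,2]>105)&(r[...,2]<140)&(r[...,0]<-20)&(r[...,0]>-100)
    q=r[m];print(k,len(q),"ax pct",np.percentile(q@a,[50,80,90]),"lat",np.mean(q@ey),"perp",np.percentile(q@np.cross(ey,a),[2,50,98]))
E
```

```text
[[-0.     0.239  0.971]
 [ 0.     0.971 -0.239]
 [-1.     0.    -0.   ]]
cam in tool [-167.61736116   -0.42730635  -68.31022065] [[-0.     0.236 -0.972]
 [ 1.    -0.001 -0.   ]
 [-0.001 -0.972 -0.236]] [[319.7194821    0.         260.51165021]
 [  0.         319.7194821  191.88244182]
 [  0.           0.           1.        ]]
t 1.2 tcp [131.7 534.  216.4] yang 1.329 q6 -0.07 shift [-113.6 -407.5  510.8] spin -0.279
O [666.72053266  16.29025325   0.        ]
-120 132 ax pct [134.54272328 138.50126773 139.80197335] lat 0.7517754573448119 perp [-2.30380176 20.69438498 36.18250473]
-40 133 ax pct [135.42789491 138.65990743 140.27772574] lat -0.1554695204877225 perp [-1.97617973 22.60427648 36.10478193]
40 136 ax pct [135.29440791 139.58987457 140.9102841 ] lat 0.19404644443500654 perp [-2.29587272 22.46348266 36.98484123]
120 144 ax pct [133.48176916 138.42866526 140.90099319] lat -0.2562714610304757 perp [-0.54534876 22.39293252 38.70520232]
```

```bash
python3 -m handwheel '[[[0,-20,26],0],[[0,-32,41],0],[[0,-37,48],0],[[0,-37,48],0],[[0,-37,48],0],[[0,-37,48],0],[[0,-37,48],0],[[0,-37,48],0],[[0,-37,48],0],[[0,-37,48],0]]' 90 20; python3 -c "
from h import *
go([540,16,225],np.pi/2+.037)"
```

```text
clock: 2.5
eef_pos: [487.3, 86.3, 216.7]
eef_rot: [0.436, 1.57, 0.194]
wrist_force: [0.3, 0.5, 0.2]
finger_gap: 61.3
t 2.5 tcp [487.3  86.3 216.7] yang 1.329 q6 -1.23 shift [ -8.3 -55.6  68. ] spin -0.279
```

```bash
python3 -m handwheel '[[[-3,-30,37],0],[[-3,-20,24],0],[[0,-6,7],0],[[0,0,0],-0.14],[[0,0,0],-0.139],[[0,0,0],0],[[0,0,0],0],[[0,0,0],0],[[0,0,0],0],[[0,0,0],0]]'; python3 - <<'E'
from h import *
go([540,16,225],np.pi/2+.037)
c=shot("wrist");save(c,"w1.png");P=cloud(c)
for d in manip.cut_out("cap_k","wrist"):
    q=P[d["region"]&(c["z_map"]>0)];print(round(d["confidence"],2),np.round(d["centre"]),d["region"].sum(),np.round(np.median(q,0)),np.percentile(q,[2,98],axis=0).round())
E
```

```text
clock: 3.75
eef_pos: [538.9, 17.5, 222.4]
eef_rot: [1.921, 1.571, 1.958]
wrist_force: [-0.1, 0.2, -0.0]
finger_gap: 60.9
t 3.75 tcp [538.9  17.5 222.4] yang 1.608 q6 -1.64 shift [-2.6 -1.5  1.1] spin -0.0
0.81 [217. 270.] 967 [609. -22. 124.] [[594. -36. 106.]
 [625. -10. 131.]]
0.69 [142. 260.] 378 [609. -93. 112.] [[ 510. -153.    7.]
 [ 642.  -16.  313.]]
0.58 [293. 268.] 1341 [604.  50. 123.] [[590.  33. 114.]
 [618.  68. 131.]]
0.58 [375. 256.] 448 [595. 124. 119.] [[586. 115. 110.]
 [609. 137. 128.]]
```

View pics/w1.png

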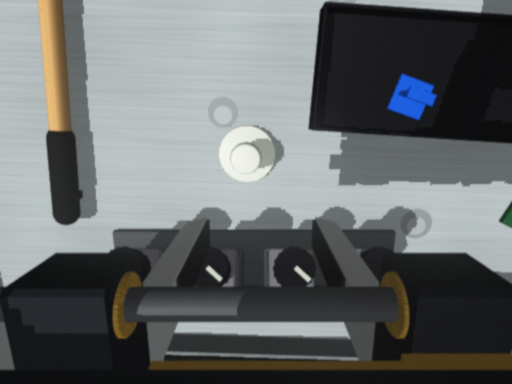

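```bash
python3 -m handwheel '[[[0,38,25],0],[[0,38,25],0],[[0,38,25],0],[[20,0,0],-0.15],[[40,0,0],-0.15],[[30,0,0],0],[[18,0,0],0],[[0,0,0],0],[[0,0,0],0],[[0,0,0],0]]'; python3 - <<'E'
from h import *
go([609.3,134.3,114],np.pi/2+.037+.3)
c=shot("wrist");save(c,"w2.png");P=cloud(c)
for d in manip.cut_out("cap_k","wrist"):
    q=P[d["region"]&(c["z_map"]>0)];print(round(d["confidence"],2),np.round(d["centre"]),d["region"].sum(),np.round(np.median(q,0)),np.percentile(q,[2,98],axis=0).round())
E
```

```text
clock: 5.1
eef_pos: [610.1, 134.2, 115.7]
eef_rot: [-0.192, 1.569, 0.145]
wrist_force: [0.4, 0.2, 0.2]
finger_gap: 60.5
t 5.1 tcp [610.1 134.2 115.7] yang 1.908 q6 -1.75 shift [ 1.7  0.3 -0.7] spin 0.0
0.86 [  9. 160.] 1186 [613. -11. 107.] [[599. -20.  90.]
 [630.  -9. 116.]]
0.79 [256. 233.] 4192 [603. 130. 123.] [[588. 113. 109.]
 [626. 147. 132.]]
0.73 [115. 192.] 5226 [607.  54. 123.] [[591.  34. 102.]
 [630.  70. 132.]]
0.58 [252. 241.] 5958 [609. 129. 120.] [[588. 109.  55.]
 [664. 153. 132.]]
```

View pics/w2.png

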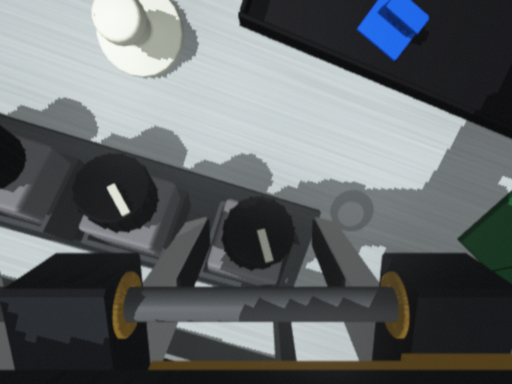

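```bash
cat >> h.py <<'E'
def ptr(f):
    c=shot("wrist");save(c,f);p=c["pixels"].astype(int)[195:285,208:312];m=(p.min(2)>150).astype(np.uint8)
    n,l,st,ce=cv2.connectedComponentsWithStats(m)
    M=rot(manip.read_state()["eef_rot"])
    for i in range(1,n):
        if st[i,4]<40: continue
        ys,xs=np.nonzero(l==i);w,v=np.linalg.eigh(np.cov(xs,ys));d=v[:,1];print("blob",st[i],ce[i].round()+[208,195],"angle",round(np.degrees(np.arctan2(d[1],d[0]))%180,1),"elong",round((w[1]/max(w[0],.01))**.5,1))
    s=manip.read_state();print("t",round(s["clock"],2),"gap",round(s["finger_gap"],1),"F",s["wrist_force"].round(2),"T",s["moment"].round(3),"tcp",s["eef_pos"].round(1))
E
python3 -c "
from h import *
ptr('p0.png')"
python3 -m handwheel '[[[0,0,0],0],[[0,0,0],0],[[0,0,0],0],[[0,0,0],0.12],[[0,0,0],0.12],[[0,0,0],0.12],[[0,0,0],0.12],[[0,0,0],0.12],[[0,0,0],0],[[0,0,0],0]]' 255 20; python3 -c "
from h import *
ptr('p1.png')"
```

```text
t 5.25 gap 60.9 F [-0.56 -0.19  0.02] T [0.057 0.07  0.02 ] tcp [609.8 134.2 115.1]
clock: 6.5
eef_pos: [610.1, 134.0, 115.3]
eef_rot: [0.246, 1.569, -0.017]
wrist_force: [0.8, -2.7, 6.1]
finger_gap: 38.8
t 6.55 gap 39.3 F [ 0.45 -2.69  5.82] T [-0.392 -0.138  0.026] tcp [610.1 134.  115.3]
```

```bash
python3 - <<'E'
import cv2,numpy as np
a=[cv2.imread(f"pics/{f}")[190:290,200:320] for f in("p0.png","p1.png")]
print([np.sort(x.min(2).ravel())[-200::50] for x in a])
cv2.imwrite("pics/c1.png",cv2.resize(np.hstack(a),None,fx=3,fy=3))
E
```

```text
[array([144, 161, 185, 192], dtype=uint8), array([135, 138, 140, 146], dtype=uint8)]
```

View pics/c1.png

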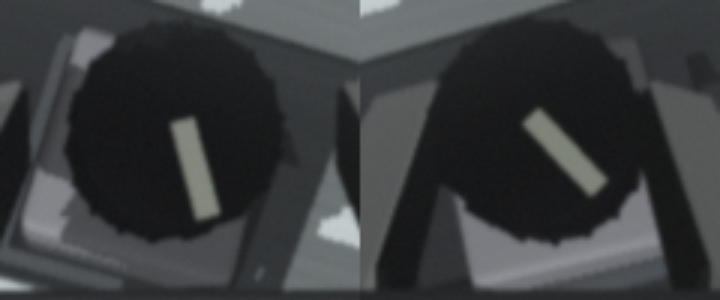

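```bash
sed -i 's/>150/>100/; s/st\[i,4\]<40/st[i,4]<40 or st[i,4]>700/' h.py; python3 -m handwheel '[[[0,0,0],0],[[0,0,0],0],[[-15,0,0],-0.15],[[-30,0,0],-0.15],[[0,0,0],-0.15],[[0,0,0],-0.15],[[0,-38,-12],0],[[0,-38,-12],0],[[20,0,0],0],[[25,0,0],0]]' 90 20; python3 -c "
from h import *
go([612.3,54.3,115],np.pi/2+.037+.3)
ptr('q0.png')"
python3 -m handwheel '[[[0,0,0],0],[[0,0,0],0],[[0,0,0],0],[[0,0,0],0.12],[[0,0,0],0.12],[[0,0,0],0.12],[[0,0,0],0.12],[[0,0,0],0.12],[[0,0,0],0],[[0,0,0],0]]' 255 20; python3 -c "
from h import *
ptr('q1.png')"
```

```text
clock: 7.8
eef_pos: [612.2, 54.1, 114.1]
eef_rot: [-0.016, 1.57, 0.321]
wrist_force: [0.5, 0.7, -0.2]
finger_gap: 61.0
t 7.8 tcp [612.2  54.1 114.1] yang 1.907 q6 -1.88 shift [-0.9  0.1  0.2] spin -0.001
blob [ 61   0  43  14 305] [297. 199.] angle 9.4 elong 3.9
blob [16  7 14 11 94] [229. 206.] angle 146.4 elong 1.6
blob [ 50  36  23  31 244] [269. 246.] angle 58.2 elong 4.3
blob [  0  53  16  27 288] [215. 260.] angle 95.2 elong 1.9
t 7.85 gap 61.0 F [-0.63  0.61 -3.77] T [0.075 0.055 0.054] tcp [610.6  54.3 110.2]
clock: 9.1
eef_pos: [612.6, 55.7, 116.1]
eef_rot: [0.955, 1.568, 0.693]
wrist_force: [-2.5, 4.7, 7.4]
finger_gap: 38.8
blob [  0   0  42  13 286] [222. 199.] angle 170.7 elong 3.9
blob [ 48  34  25  29 250] [268. 243.] angle 52.3 elong 4.3
t 9.15 gap 38.5 F [-1.78  4.92  7.72] T [1.464 0.228 0.295] tcp [612.6  55.7 116.1]
```

```bash
python3 -m handwheel '[[[0,0,0],0],[[0,0,0],0],[[0,0,0],-0.15],[[0,0,0],-0.15],[[0,0,0],-0.15],[[0,0,0],-0.15],[[0,0,0],0],[[0,0,0],0],[[0,0,0],0],[[0,0,0],0]]' 100 20; python3 -c "
from h import *
ptr('q2.png')"
python3 -m handwheel '[[[0,0,0],0],[[0,0,0],0],[[0,0,0],0],[[0,0,0],0.12],[[0,0,0],0.12],[[0,0,0],0.12],[[0,0,0],0.12],[[0,0,0],0.12],[[0,0,0],0],[[0,0,0],0]]' 255 20; python3 -c "
from h import *
ptr('q3.png')"
```

```text
clock: 10.4
eef_pos: [612.1, 54.5, 114.4]
eef_rot: [3.093, 1.571, -2.854]
wrist_force: [-0.3, 0.8, -0.3]
finger_gap: 56.9
blob [ 60   0  44  14 311] [296. 199.] angle 9.2 elong 3.9
blob [ 10   6  16  18 113] [225. 208.] angle 127.0 elong 2.5
blob [ 46  36  12  33 241] [260. 247.] angle 81.3 elong 4.4
blob [  0  53  19  28 297] [215. 261.] angle 88.5 elong 1.8
t 10.45 gap 56.8 F [0.32 0.07 0.03] T [0.039 0.035 0.014] tcp [612.1  54.5 114.4]
clock: 11.7
eef_pos: [612.2, 55.7, 115.3]
eef_rot: [1.364, 1.569, 1.102]
wrist_force: [-2.5, 4.8, 7.8]
finger_gap: 38.6
blob [  0   0  44  14 315] [223. 199.] angle 170.8 elong 3.9
blob [ 47  36  15  34 248] [262. 247.] angle 75.6 elong 4.5
t 11.75 gap 38.7 F [-2.26  5.23  6.8 ] T [1.544 0.306 0.316] tcp [612.2  55.7 115.4]
```

```bash
python3 -m handwheel '[[[0,0,0],0],[[0,0,0],0],[[0,0,0],-0.15],[[0,0,0],-0.15],[[0,0,0],-0.15],[[0,0,0],-0.15],[[0,0,0],0],[[0,0,0],0],[[0,0,0],0],[[0,0,0],0]]' 100 20; python3 -c "
from h import *
ptr('q4.png')"
python3 -m handwheel '[[[0,0,0],0],[[0,0,0],0],[[0,0,0],0],[[0,0,0],0.12],[[0,0,0],0.12],[[0,0,0],0.12],[[0,0,0],0.12],[[0,0,0],0.12],[[0,0,0],0],[[0,0,0],0]]' 255 20; python3 -c "
from h import *
ptr('q5.png')"
```

```text
clock: 13.0
eef_pos: [612.0, 54.5, 114.4]
eef_rot: [-3.043, 1.571, -2.707]
wrist_force: [0.0, -0.2, -0.5]
finger_gap: 57.0
blob [ 60   0  44  14 312] [296. 199.] angle 9.3 elong 3.9
blob [ 10   6  17  19 116] [225. 208.] angle 127.2 elong 2.4
blob [ 38  36  15  33 241] [253. 247.] angle 105.1 elong 4.4
blob [  0  53  19  28 300] [215. 261.] angle 90.2 elong 1.8
t 13.05 gap 56.8 F [ 0.44 -0.19 -0.63] T [0.029 0.016 0.029] tcp [612.1  54.5 114.4]
clock: 14.3
eef_pos: [612.1, 54.4, 115.2]
eef_rot: [-0.099, 1.57, -0.362]
wrist_force: [-1.8, -2.3, 7.4]
finger_gap: 39.5
blob [  0   0  45  14 328] [223. 199.] angle 170.7 elong 3.9
blob [ 46  39  14  33 253] [260. 250.] angle 77.5 elong 4.3
t 14.35 gap 39.2 F [-2.65 -2.73  7.29] T [-0.348  0.374 -0.014] tcp [612.1  54.4 115.1]
```

```bash
python3 -m handwheel '[[[0,0,0],0],[[0,0,0],0],[[0,0,0],-0.15],[[0,0,0],-0.15],[[0,0,0],0],[[0,0,0],0],[[0,0,0],0],[[0,0,0],0],[[0,0,0],0],[[0,0,0],0]]' 100 20; 
python3 -m handwheel '[[[0,0,0],0],[[0,0,0],0],[[0,0,0],0],[[0,0,0],0],[[-6.8,0,-4.2],0],[[-11,0,-6.8],0],[[-11,0,-6.8],0],[[-11,0,-6.8],0],[[-11,0,-6.8],0],[[-11,0,-6.8],0]]' 255 50; python3 -c "
from h import *
go([374,287,160],np.pi/2)
c=shot('side');save(c,'s1.png');ptr('r1.png')"
python3 -c "
import cv2
a=cv2.imread('pics/s1.png')[130:290,150:330];cv2.imwrite('pics/s1c.png',cv2.resize(a,None,fx=4,fy=3.7))"
```

```text
clock: 15.6
eef_pos: [612.1, 54.5, 114.4]
eef_rot: [0.286, 1.571, 0.323]
wrist_force: [-0.3, 0.3, -0.6]
finger_gap: 57.3
clock: 16.85
eef_pos: [573.4, 53.2, 177.1]
eef_rot: [1.369, 1.571, 1.407]
wrist_force: [-0.2, -0.3, -2.1]
finger_gap: 36.9
t 16.85 tcp [573.4  53.2 177.1] yang 1.608 q6 -1.58 shift [  17.1  241.  -190.5] spin 0.037
blob [ 49  38   8  34 242] [261. 250.] angle 91.5 elong 4.7
blob [ 15  76  71  14 691] [261. 279.] angle 179.1 elong 6.3
t 16.95 gap 37.5 F [ 0.96  0.26 -2.3 ] T [-0.055  0.063  0.014] tcp [573.8  53.2 177.9]
```

View pics/s1c.png

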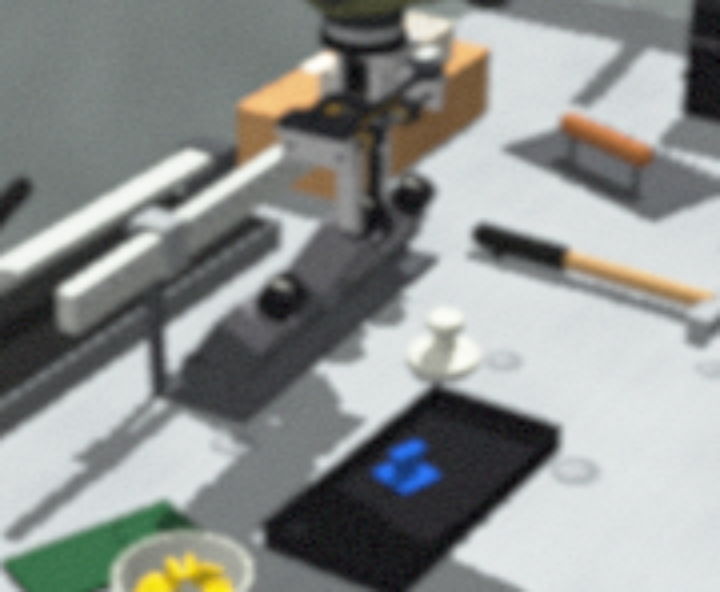

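```bash
python3 -m handwheel '[[[0,0,-25],0],[[0,4,-40],0],[[0,10,-45],0],[[0,25,-40],0],[[0,40,-22],0],[[0,50,-9],0],[[0,50,-6],0],[[5,35,-4],0.037],[[6,18,0],0],[[6,9,0],0]]'; python3 -c "
from h import *
go([374,287,105],np.pi/2)
c=shot('side');save(c,'s2.png');P=cloud(c)
for n in('bottle_k','cap_k'):
  for d in manip.cut_out(n,'side'):
    q=P[d['region']&(c['z_map']>0)];print(n,round(d['confidence'],2),np.round(d['centre']),d['region'].sum(),np.round(np.median(q,0)),np.percentile(q,[2,98],axis=0).round())
"
python3 -c "
import cv2
a=cv2.imread('pics/s2.png')[150:310,170:350];cv2.imwrite('pics/s2c.png',cv2.resize(a,None,fx=4,fy=3.7))"
```

```text
clock: 18.2
eef_pos: [375.1, 287.1, 158.6]
eef_rot: [-2.381, 1.57, -2.379]
wrist_force: [0.2, -0.9, -1.9]
finger_gap: 37.1
t 18.2 tcp [375.1 287.1 158.6] yang 1.572 q6 -1.0 shift [53.6 -0.1 -1.1] spin 0.001
bottle_k 0.95 [246. 252.] 399 [390. 306. 128.] [[356. 271.  78.]
 [430. 313. 175.]]
bottle_k 0.77 [215. 215.] 229 [610. 147. 102.] [[586. 123.  70.]
 [642. 157. 133.]]
cap_k 0.62 [240. 192.] 70 [613. -15. 117.] [[473. -27.  97.]
 [633. 197. 266.]]
cap_k 0.58 [267. 228.] 46 [492.  -2.  14.] [[481. -25.   6.]
 [507.  18.  22.]]
```

View pics/s2c.png

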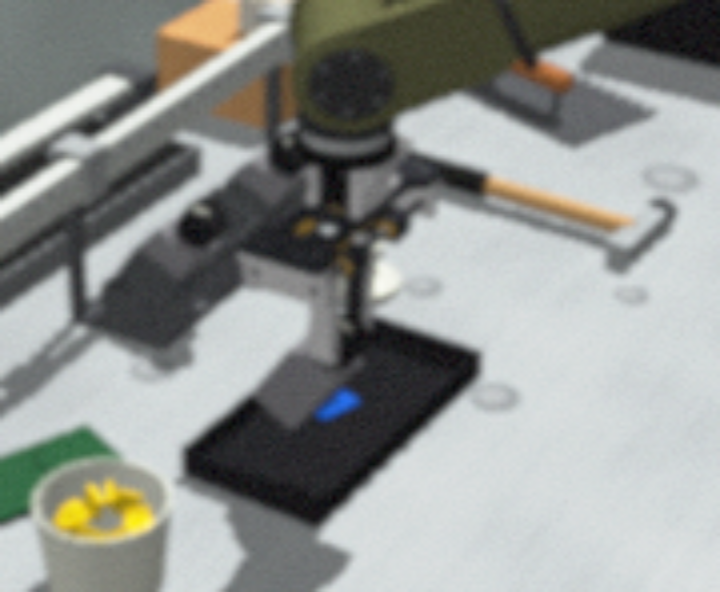

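```bash
python3 -m handwheel '[[[12,0,0],0],[[18,0,0],0],[[14,0,0],0],[[8,0,0],0],[[3,0,0],0],[[0,0,0],0],[[0,0,0],0],[[0,0,0],0],[[0,0,0],0],[[0,0,0],0]]' 255 12; python3 -m handwheel '[[[0,0,0],0],[[0,0,0],0],[[0,0,0],0],[[0,0,0],0],[[2,0,0],0],[[2,0,0],0],[[2,0,0],0],[[2,0,0],0],[[0,0,0],0],[[0,0,0],0]]' 255 6;cat >> h.py <<'E'
def tilt(f,x0,x1,y0,y1):
    c=shot('side');save(c,f);P=cloud(c);d=[d for d in manip.cut_out('bottle_k','side')]
    for e in d:
        q=P[e['region']&(c['z_map']>0)];m=np.median(q,0)
        if x0<m[0]<x1 and y0<m[1]<y1:
            print(round(e['confidence'],2),m.round(),np.percentile(q,[3,97],axis=0).round())
            # side face (+y): extremes
            f=q[q[:,1]>np.percentile(q[:,1],60)];r=cv2.minAreaRect(f[:,[0,2]].astype(np.float32));print("rect xz",r)
E
python3 -c "
from h import *
go([374,287,105],np.pi/2)
tilt('s3.png',340,480,220,340)
"
```

```text
clock: 19.6
eef_pos: [375.1, 286.9, 104.3]
eef_rot: [0.457, 1.571, 0.457]
wrist_force: [0.3, 0.1, -1.9]
finger_gap: 38.1
clock: 20.85
eef_pos: [375.4, 287.1, 96.8]
eef_rot: [0.512, 1.57, 0.512]
wrist_force: [-1.5, -0.9, 5.8]
finger_gap: 37.7
t 20.85 tcp [375.4 287.1  96.8] yang 1.571 q6 -1.0 shift [-8.2 -0.  -1.4] spin 0.0
0.92 [383. 307.  68.] [[354. 271.  18.]
 [421. 313. 116.]]
rect xz ((385.0151672363281, 73.51124572753906), (45.554969787597656, 118.51490020751953), 27.359920501708984)
0.29 [407. 226.   9.] [[356.  75.   2.]
 [487. 336.  31.]]
rect xz ((406.0115661621094, 26.56311798095703), (86.86068725585938, 173.20889282226562), 62.750064849853516)
```

```bash
python3 -m handwheel '[[[-0.8,0,4],0],[[-0.8,0,4],0],[[-0.6,0,4],0],[[-0.3,0,5],0],[[-0.3,0,5],0],[[0,0,5],0],[[0,0,5],0],[[0.3,0,5],0],[[0,0,0],0],[[0,0,0],0]]' 255 6;
python3 -c "
from h import *
go([420,287,97],np.pi/2)
tilt('s4.png',340,480,220,340)
"
```

```text
clock: 22.2
eef_pos: [412.0, 286.8, 98.7]
eef_rot: [-1.702, 1.571, -1.701]
wrist_force: [-0.6, 0.9, -1.2]
finger_gap: 37.8
t 22.2 tcp [412.  286.8  98.7] yang 1.571 q6 -1.04 shift [1.7 0.2 8. ] spin 0.0
0.83 [399. 305.  65.] [[387. 270.  13.]
 [430. 313. 117.]]
rect xz ((409.8097229003906, 73.34156036376953), (45.4372673034668, 126.49740600585938), 5.501785755157471)
```

```bash
python3 -m handwheel '[[[0.4,0,3],0],[[0.4,0,3],0],[[0.4,0,2],0],[[0.5,0,0],0],[[0.5,0,0],0],[[0.5,0,0],0],[[0,0,0],0],[[0,0,0],0],[[0,0,0],0],[[0,0,0],0]]' 255 5;
python3 -c "
from h import *
go([420,287,97],np.pi/2)
tilt('s5.png',340,480,220,340)
"
```

```text
clock: 23.55
eef_pos: [420.7, 287.0, 96.8]
eef_rot: [0.378, 1.569, 0.378]
wrist_force: [1.2, -1.6, 6.7]
finger_gap: 38.1
t 23.55 tcp [420.7 287.   96.8] yang 1.571 q6 -1.04 shift [-0.2 -0.  -0.7] spin 0.0
0.77 [403. 305.  58.] [[392. 269.  14.]
 [436. 313. 115.]]
rect xz ((414.9901428222656, 47.35875701904297), (46.81787872314453, 72.65816497802734), 3.1730356216430664)
```

```bash
python3 -m handwheel '[[[0,0,0],0],[[0,0,0],0],[[-25,0,0],0],[[-55,0,0],0],[[-10,-30,19],0],[[0,-51,32],0],[[0,-51,32],0],[[0,-51,32],0],[[0,-51,32],0],[[0,-51,32],0]]' 90 20; python3 -c "
from h import *
go([615.2,-25.6,115],np.pi/2+.337)
tilt('s6.png',340,480,220,340)
"
```

```text
clock: 24.9
eef_pos: [599.8, 0.1, 185.9]
eef_rot: [2.703, 1.57, 2.703]
wrist_force: [1.5, 0.1, -0.1]
finger_gap: 61.0
t 24.9 tcp [5.998e+02 1.000e-01 1.859e+02] yang 1.571 q6 -1.63 shift [ 70.9 -25.7  15.4] spin -0.337
0.87 [408. 304.  64.] [[393. 272.  12.]
 [437. 312. 115.]]
rect xz ((414.933837890625, 59.714298248291016), (48.17205047607422, 104.65253448486328), 0.5873904824256897)
```

```bash
python3 -m handwheel '[[[0,-18,11],0],[[0,-8,4.5],0],[[15,0,0],-0.17],[[25,0,0],-0.167],[[20,0,0],0],[[11,0,0],0],[[0,0,0],0],[[0,0,0],0],[[0,0,0],0],[[0,0,0],0]]' 90 20; python3 -c "
from h import *
go([615.2,-25.6,115],np.pi/2+.037+.3)
ptr('u0.png')"
python3 -m handwheel '[[[0,0,0],0],[[0,0,0],0],[[0,0,0],0],[[0,0,0],0.12],[[0,0,0],0.12],[[0,0,0],0.12],[[0,0,0],0.12],[[0,0,0],0.12],[[0,0,0],0],[[0,0,0],0]]' 255 20; python3 -c "
from h import *
ptr('u1.png')"
```

```text
clock: 26.25
eef_pos: [614.8, -24.1, 115.5]
eef_rot: [-0.448, 1.57, -0.11]
wrist_force: [-0.5, -0.2, -0.5]
finger_gap: 61.0
t 26.25 tcp [614.8 -24.1 115.5] yang 1.908 q6 -2.01 shift [ 0.5 -1.5 -0.1] spin 0.0
blob [ 59   0  45  13 292] [296. 199.] angle 8.4 elong 4.3
blob [13  6 13 13 84] [226. 206.] angle 138.5 elong 1.8
blob [ 47  35  23  29 220] [266. 244.] angle 55.6 elong 4.5
blob [  0  51  16  28 326] [215. 259.] angle 85.7 elong 1.7
t 26.3 gap 61.1 F [-0.67 -0.7   0.79] T [ 0.079 -0.019  0.028] tcp [614.7 -24.1 115.3]
clock: 27.55
eef_pos: [614.9, -23.6, 115.6]
eef_rot: [0.905, 1.57, 0.644]
wrist_force: [-0.7, 2.8, 6.2]
finger_gap: 38.1
blob [  0   0  44  14 313] [223. 199.] angle 170.9 elong 3.9
blob [ 49  34  25  29 237] [269. 243.] angle 49.7 elong 4.5
t 27.6 gap 38.5 F [-1.76  3.1   5.69] T [ 1.028 -0.113  0.168] tcp [614.9 -23.6 115.6]
```

```bash
python3 -m handwheel '[[[0,0,0],0],[[0,0,0],0],[[0,0,0],-0.15],[[0,0,0],-0.15],[[0,0,0],-0.15],[[0,0,0],-0.15],[[0,0,0],0],[[0,0,0],0],[[0,0,0],0],[[0,0,0],0]]' 100 20; python3 -c "
from h import *
ptr('u2.png')"
python3 -m handwheel '[[[0,0,0],0],[[0,0,0],0],[[0,0,0],0],[[0,0,0],0.12],[[0,0,0],0.12],[[0,0,0],0.12],[[0,0,0],0.12],[[0,0,0],0.12],[[0,0,0],0],[[0,0,0],0]]' 255 20; python3 -c "
from h import *
ptr('u3.png')"
```

```text
clock: 28.85
eef_pos: [614.6, -24.1, 115.0]
eef_rot: [2.651, 1.571, 2.987]
wrist_force: [0.4, 0.0, 0.3]
finger_gap: 56.9
blob [ 57   0  47  13 310] [296. 199.] angle 8.6 elong 4.2
blob [  5   6  19  30 137] [221. 212.] angle 115.2 elong 5.2
blob [ 44  35  12  33 225] [257. 246.] angle 79.4 elong 4.7
blob [  0  53  14  26 274] [215. 261.] angle 89.9 elong 1.8
t 28.9 gap 57.6 F [-0.38  0.09  0.06] T [ 0.067  0.    -0.024] tcp [614.6 -24.1 115.1]
clock: 30.15
eef_pos: [614.7, -23.7, 115.3]
eef_rot: [1.54, 1.57, 1.279]
wrist_force: [-1.3, 1.7, 5.7]
finger_gap: 38.5
blob [  0   0  46  14 337] [223. 199.] angle 170.9 elong 4.0
blob [ 47  35  16  33 240] [263. 246.] angle 73.2 elong 4.5
t 30.2 gap 38.6 F [-0.89  2.73  4.93] T [ 0.565 -0.003  0.058] tcp [614.6 -23.8 115.3]
```

```bash
python3 -m handwheel '[[[0,0,0],0],[[0,0,0],0],[[0,0,0],-0.15],[[0,0,0],-0.15],[[0,0,0],-0.15],[[0,0,0],-0.15],[[0,0,0],0],[[0,0,0],0],[[0,0,0],0],[[0,0,0],0]]' 100 20; python3 -c "
from h import *
ptr('u4.png')"
python3 -m handwheel '[[[0,0,0],0],[[0,0,0],0],[[0,0,0],0],[[0,0,0],0.12],[[0,0,0],0.12],[[0,0,0],0.12],[[0,0,0],0.12],[[0,0,0],0.12],[[0,0,0],0],[[0,0,0],0]]' 255 20; python3 -c "
from h import *
ptr('u5.png')"
```

```text
clock: 31.45
eef_pos: [614.6, -24.1, 115.1]
eef_rot: [-1.456, 1.571, -1.12]
wrist_force: [0.6, 0.2, 0.2]
finger_gap: 56.9
blob [ 57   0  47  13 309] [296. 199.] angle 8.6 elong 4.2
blob [  5   6  18  30 136] [221. 212.] angle 114.8 elong 5.3
blob [ 37  35  13  32 223] [251. 246.] angle 102.8 elong 4.7
blob [  0  53  15  26 275] [215. 261.] angle 90.1 elong 1.8
t 31.5 gap 57.3 F [-0.61  0.45  1.04] T [ 0.001  0.004 -0.028] tcp [614.6 -24.1 115. ]
clock: 32.75
eef_pos: [614.5, -24.3, 115.6]
eef_rot: [-1.275, 1.571, -1.538]
wrist_force: [-3.3, -3.4, 7.6]
finger_gap: 39.0
blob [  0   0  46  14 341] [223. 199.] angle 170.9 elong 3.9
blob [ 47  37  14  33 242] [261. 248.] angle 77.0 elong 4.5
t 32.8 gap 39.1 F [-2.75 -2.89  7.85] T [-0.46   0.542  0.216] tcp [614.5 -24.2 115.6]
```

```bash
python3 -m handwheel '[[[0,0,0],0],[[0,0,0],0],[[0,0,0],-0.15],[[0,0,0],-0.15],[[0,0,0],0],[[0,0,0],0],[[0,0,0],0],[[0,0,0],0],[[0,0,0],0],[[0,0,0],0]]' 100 20; 
python3 -m handwheel '[[[0,0,0],0],[[0,0,0],0],[[0,0,0],0],[[0,0,0],0],[[-6.8,0,-4.2],0],[[-11,0,-6.8],0],[[-11,0,-6.8],0],[[-11,0,-6.8],0],[[-11,0,-6.8],0],[[-11,0,-6.8],0]]' 255 50; python3 -c "
from h import *
go([380,122,160],np.pi/2)"
```

```text
clock: 34.05
eef_pos: [614.6, -24.1, 115.1]
eef_rot: [0.181, 1.571, 0.218]
wrist_force: [-0.5, 0.2, 0.1]
finger_gap: 57.1
clock: 35.3
eef_pos: [575.9, -25.5, 177.6]
eef_rot: [2.092, 1.571, 2.129]
wrist_force: [-0.4, -0.3, -2.9]
finger_gap: 37.4
t 35.3 tcp [575.9 -25.5 177.6] yang 1.608 q6 -1.72 shift [  17.7  154.6 -190.3] spin 0.037
```

```bash
python3 -m handwheel '[[[0,8,-15],0],[[0,18,-28],0],[[0,24,-34],0],[[0,26,-34],0],[[0,26,-30],0],[[0,24,-24],0],[[5,16,-14],0],[[6,9,-8],0],[[6,3.6,-3],0.037],[[0,0,0],0]]'; python3 -c "
from h import *
go([380,122,105],np.pi/2)
tilt('v1.png',340,480,60,200)"
```

```text
clock: 36.55
eef_pos: [380.6, 121.9, 159.6]
eef_rot: [-2.935, 1.57, -2.934]
wrist_force: [-0.3, 0.4, -3.5]
finger_gap: 37.2
t 36.55 tcp [380.6 121.9 159.6] yang 1.571 q6 -1.35 shift [54.6  0.2 -0.6] spin 0.001
```

```bash
python3 -m handwheel '[[[12,0,0],0],[[18,0,0],0],[[14,0,0],0],[[8,0,0],0],[[3,0,0],0],[[0,0,0],0],[[0,0,0],0],[[0,0,0],0],[[0,0,0],0],[[0,0,0],0]]' 255 12; python3 -m handwheel '[[[0,0,0],0],[[0,0,0],0],[[0,0,0],0],[[0,0,0],0],[[2,0,0],0],[[2,0,0],0],[[2,0,0],0],[[2,0,0],0],[[0,0,0],0],[[0,0,0],0]]' 255 6;python3 -c "
from h import *
go([380,122,105],np.pi/2)
tilt('v2.png',340,480,60,200)
for d in manip.cut_out('bottle_k','side'): print(d['confidence'],d['centre'],d['region'].sum())
import cv2
a=cv2.imread('pics/v2.png')[150:310,170:350];cv2.imwrite('pics/v2c.png',cv2.resize(a,None,fx=4,fy=3.7))"
```

```text
clock: 37.9
eef_pos: [380.9, 121.9, 104.9]
eef_rot: [0.03, 1.571, 0.03]
wrist_force: [-0.1, 0.3, -3.0]
finger_gap: 37.7
clock: 39.15
eef_pos: [381.5, 121.9, 97.5]
eef_rot: [0.093, 1.569, 0.093]
wrist_force: [0.4, -2.2, 7.1]
finger_gap: 37.9
t 39.15 tcp [381.5 121.9  97.5] yang 1.571 q6 -1.35 shift [-7.5  0.1 -1.5] spin 0.0
0.92 [386. 141.  63.] [[361. 112.  16.]
 [418. 149. 116.]]
rect xz ((394.0966796875, 51.27583312988281), (44.43195343017578, 73.44869232177734), 17.06890296936035)
0.92 [275.4, 241.6] 342
0.67 [214.2, 214.5] 258
0.58 [240.3, 264.8] 581
0.54 [252.6, 185.1] 218
```

View pics/v2c.png

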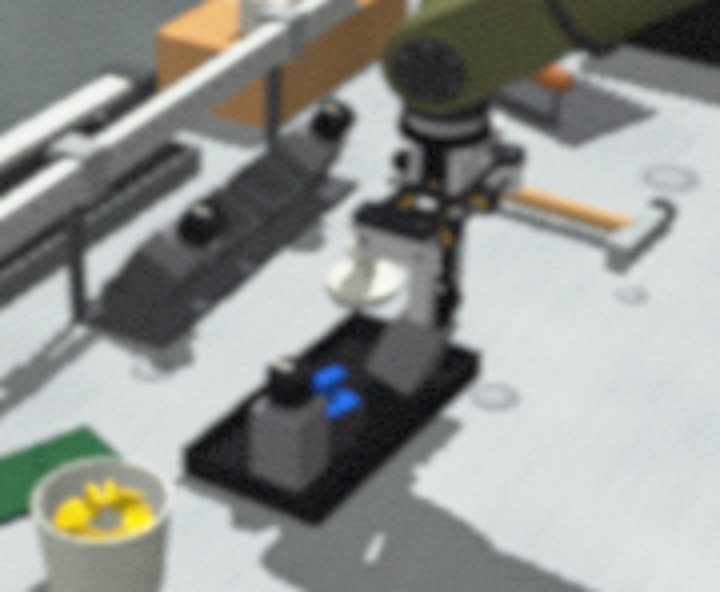

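```bash
python3 -m handwheel '[[[-0.8,0,4],0],[[-0.8,0,4],0],[[-0.6,0,4],0],[[-0.3,0,5],0],[[-0.3,0,5],0],[[0,0,5],0],[[0,0,5],0],[[0.3,0,4],0],[[0,0,0],0],[[0,0,0],0]]' 255 6;
python3 -c "
from h import *
go([425,122,97],np.pi/2)
tilt('v3.png',340,480,60,200)
"
```

```text
clock: 40.55
eef_pos: [416.7, 121.9, 99.3]
eef_rot: [-3.029, 1.571, -3.029]
wrist_force: [-0.5, -0.1, -2.6]
finger_gap: 38.0
t 40.55 tcp [416.7 121.9  99.3] yang 1.571 q6 -1.37 shift [2.3 0.1 8.3] spin 0.0
0.57 [414. 140.  63.] [[396. 101.   7.]
 [450. 150. 117.]]
rect xz ((422.3240051269531, 65.22087860107422), (46.09228515625, 102.39219665527344), 16.338884353637695)
```

```bash
python3 -m handwheel '[[[1,0,0],0],[[1,0,2],0],[[0.3,0,3],0],[[0.3,0,3],0],[[0.4,0,3],0],[[0.4,0,2],0],[[0.4,0,0],0],[[0.4,0,0],0],[[0,0,0],0],[[0,0,0],0]]' 255 5;
python3 -c "
from h import *
go([425,122,97],np.pi/2)
tilt('v4.png',340,480,60,200)
c=shot('side');P=cloud(c);d=manip.cut_out('bottle_k','side')
for e in d:
  q=P[e['region']&(c['z_map']>0)];q=q[(q[:,1]>135)&(q[:,1]<155)&(q[:,0]<470)]
  for z in range(15,120,12):
    k=q[abs(q[:,2]-z)<6]
    if len(k)>3: print(z,len(k),k[:,0].min().round(),k[:,0].max().round(),end=' | ')
  print()
"
```

```text
clock: 41.9
eef_pos: [430.3, 122.0, 95.6]
eef_rot: [0.115, 1.569, 0.116]
wrist_force: [0.9, -0.9, 6.1]
finger_gap: 37.9
t 41.9 tcp [430.3 122.   95.6] yang 1.571 q6 -1.38 shift [-1.4  0.  -5.3] spin 0.0
0.73 [420. 141.  61.] [[407. 102.  12.]
 [455. 149. 116.]]
rect xz ((430.98681640625, 54.04619216918945), (44.867271423339844, 88.20851135253906), 8.767112731933594)
15 28 411.0 462.0 | 27 36 412.0 456.0 | 39 35 410.0 457.0 | 51 39 408.0 455.0 | 63 35 409.0 452.0 | 75 43 405.0 450.0 | 87 12 415.0 440.0 | 111 10 412.0 419.0 |
```

```bash
python3 -m handwheel '[[[0,0,3],0],[[0.2,0,3],0],[[0.2,0,3],0],[[0.2,0,1],0],[[0.3,0,0],0],[[0.3,0,0],0],[[0,0,0],0],[[0,0,0],0],[[0,0,0],0],[[0,0,0],0]]' 255 5;
python3 -m handwheel '[[[0,0,0],0],[[0,0,0],0],[[0,0,0],0],[[-10,0,0],0],[[-25,0,0],0],[[-40,0,0],0],[[-40,0,0],0],[[0,0,0],0],[[0,0,0],0],[[0,0,0],0]]' 90 5;
python3 -c "
from h import *
go([425,122,97],np.pi/2)
tilt('v5.png',340,480,60,200)
tilt('v6.png',340,480,220,340)
t=shot('top');save(t,'t9.png');P=cloud(t)
for n in ['bottle_k','cap_k','level_base','hammer','grout_tool','green_tile','notched_trowel','spacer_tub']:
  for d in manip.cut_out(n,'top'):
    if d['confidence']<.5: continue
    q=P[d['region']&(t['z_map']>0)];print(n,round(d['confidence'],2),np.median(q,0).round(),np.percentile(q,[2,98],axis=0).round().tolist())
im=np.hstack([cv2.resize(shot('side')['pixels'][170:300,170:330,::-1],None,fx=2.5,fy=2.5),cv2.resize(t['pixels'][130:260,170:330,::-1],None,fx=2.5,fy=2.5)]);cv2.imwrite('pics/fin.png',im)
"
```

```text
clock: 43.35
eef_pos: [440.0, 121.9, 94.1]
eef_rot: [0.085, 1.57, 0.085]
wrist_force: [0.4, -0.6, 2.9]
finger_gap: 38.1
clock: 44.6
eef_pos: [439.4, 121.8, 208.0]
eef_rot: [-2.944, 1.569, -2.944]
wrist_force: [0.8, -0.2, 0.5]
finger_gap: 60.8
t 44.6 tcp [439.4 121.8 208. ] yang 1.571 q6 -1.38 shift [111.    0.2 -14.2] spin 0.0
0.87 [430. 139.  63.] [[415. 105.  10.]
 [459. 148. 115.]]
rect xz ((436.5361633300781, 62.37652587890625), (46.875694274902344, 111.43936920166016), 1.3942912817001343)
0.45 [440. 187.  22.] [[429. 171.   8.]
 [446. 199.  37.]]
rect xz ((439.5114440917969, 22.18750762939453), (31.43256187438965, 13.389392852783203), 57.155517578125)
0.58 [408. 303.  67.] [[393. 269.  12.]
 [434. 312. 115.]]
rect xz ((415.45751953125, 59.92925262451172), (46.554237365722656, 104.07611846923828), 3.691406011581421)
bottle_k 0.71 [ 633. -101.  111.] [[600.0, -124.0, 54.0], [664.0, -82.0, 136.0]]
bottle_k 0.7 [418. 282.  92.] [[395.0, 266.0, 2.0], [442.0, 309.0, 118.0]]
bottle_k 0.51 [622. 133. 111.] [[590.0, 112.0, 1.0], [656.0, 157.0, 136.0]]
cap_k 0.68 [418. 289. 112.] [[401.0, 272.0, 81.0], [438.0, 307.0, 118.0]]
cap_k 0.51 [608. 134. 126.] [[590.0, 118.0, 112.0], [627.0, 151.0, 138.0]]
hammer 0.92 [ 432. -208.   29.] [[325.0, -252.0, 16.0], [601.0, -169.0, 38.0]]
grout_tool 0.64 [517.   3.  14.] [[487.0, -28.0, 2.0], [549.0, 34.0, 59.0]]
grout_tool 0.63 [390. 274.   6.] [[362.0, 101.0, -3.0], [489.0, 335.0, 35.0]]
green_tile 0.98 [588. 409.   8.] [[537.0, 340.0, -1.0], [640.0, 480.0, 17.0]]
notched_trowel 0.92 [ 566. -464.    4.] [[453.0, -552.0, -6.0], [682.0, -385.0, 61.0]]
notched_trowel 0.54 [392. 271.   6.] [[362.0, 101.0, -3.0], [489.0, 335.0, 35.0]]
spacer_tub 0.75 [463. 484.  59.] [[420.0, 428.0, -1.0], [507.0, 521.0, 89.0]]
spacer_tub 0.63 [609. 132. 124.] [[590.0, 115.0, 104.0], [631.0, 148.0, 138.0]]
```

View pics/fin.png

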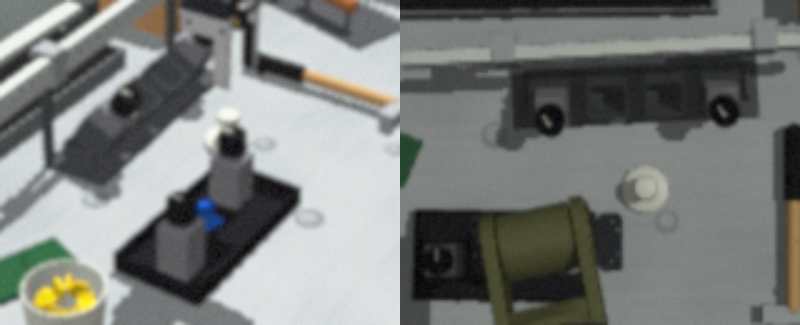

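```bash
python3 -c "
from h import *
print(manip.sign_off())"
```

```text
the job is handed in; nothing more can be done
None
```

The job is handed in. The two loose caps are screwed home and both bottles stand upright in the black tray. This took about 45 s of the 72 s allowed. No verdict is reported, so the outcome is based on my own checks.

**Finding the loose caps:** I twisted three of the four caps.
- **Rack y = +120:** the fingers slipped round it straight away, so it is tight.
- **Rack y = +40 and −40:** both turned with the gripper, so they are loose. They slipped only on the third stroke, with the pointers at matching angles (77.5° and 77.0° in the image), so I took them as fully home.
- **Rack y = −120:** I did not twist this one; I took it to be tight by elimination.

**Placing:** I pulled each loose bottle out along its axis. I set its lower base edge on the tray floor with a light grip, swung it upright and let go.

**Last checks:**
- **Tray bottles:** both stand within the walls. The depth fit gives about 1.4° of tilt for the bottle near (437, 125) mm and 3.7° for the one near (415, 289) mm. The same fit read 0.6° for the second bottle earlier, so it is noisy, but all readings are below the 6.9° limit.
- **Tight bottles:** both are still in their pockets, with caps and bodies within about 3 mm of where they were first measured.
- **Other objects:** the hammer, grout tool, tile, trowel and tub are within about 5 mm of their starting positions. The levelling base was hidden from the top camera, but the side picture shows it still in place between the bottles.
- **Gripper:** it is clear of everything.

Some network detections were wrong, such as the tray or a cap being named as other objects. I ignored those after comparing them with the pictures.

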